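# Close the tea-light box: fold the flap over and tuck it under the lip

### The job

Close the small wooden box of tea lights: with the fingertips, push its green flap over from behind until it lies flat on the box, then keep it pressed down and push it along as far as it goes, so that its free edge is tucked beneath the brass lip and it stays shut when you let go. Do it all by pushing on the flap's outer (green) face and its ridge: do not grip the flap or touch its cork inside, and leave the candles in the box and the tumbler, timer and salt shaker standing round it where they are.

Things in the scene. Friction and masses are not known exactly. Their poses are not given: they have to be found in the camera images.
- candle_box: Dark wooden open box, fixed, 140 mm (x) by 150 mm (y), side walls 47 mm high. Origin: centre of its underside, on the worktop; z up. The flap's hinge lies along its x on the -y side (y = -65 mm at slide 0), the brass lip along its x on the +y side. Wooden cheeks for the hinge rod: x = +-62 to +-70 mm, y = -75 to -35 mm, 60 mm high. Wall cabinets hang 0.46 m above the worktop beyond x = 0.62 m.
- lip_edge (a point): Middle of the lower inner edge (facing the hinge) of the fixed brass lip, 53.5 mm above the worktop, box y = 55 mm. The lip is a bar 130 mm long (x), 20 mm wide (box y 55 to 75 mm), 5 mm thick. The gap beneath it is 14 mm deep and leaves the flat flap's edge about 2 mm of play.
- flap_hinge (a point): Middle of the flap's hinge axis, 49 mm above the worktop; axes parallel to the box's. It moves along the box's +y with joint tuck_slide.
- flap_edge (a point): Middle of the flap's free edge, 115 mm from the hinge axis. Site axes are the flap's own: y runs from the hinge to the free edge, z out of its outer face (up when the flap is shut).
- flap_ridge (a point): Middle of the top of the white thumb ridge on the flap's outer face, 85 mm from the hinge axis: 70 mm long (along the hinge), 6 mm wide, 5 mm high. Axes as for flap_edge. Pushing against its hinge-side face slides the flap towards the lip.
- flap (a joint): Angle of the green flap (plate 124 mm wide, outer face 2.5 mm off the hinge axis), rad: 0 = flat on the box, 1.57 = upright, at most 1.75. It folds from the hinge side (box -y) over to +y. It stays where it starts (1.0 to 1.6), but is springy: pushed flat and let go untucked, it springs up to some 0.7. About 2 N at the ridge hold it flat.
- tuck_slide (a joint): Slide of flap and hinge rod towards the lip (box +y), m: starts at 0 to 0.002; at 0 the flat flap's edge is 5 mm short of the lip; 0.014 = end, edge 9 mm beneath the lip. Moves at 2 to 3 N and stays where left. Pushed forward before the flap is flat, the edge strikes the lip or lands on top of it and cannot go under.
- flap_inside: Cork lining on the flap's inner face (108 by 90 by 2 mm), not to be touched. It turns with the flap; origin on the hinge axis, axes as for flap_edge.
- candle1: Tea light in a metal cup, 38 mm across, 15 mm high, standing loose on the box's floor (8 mm above the worktop). Origin: centre of its underside.
- candle2: Tea light in a metal cup, 38 mm across, 15 mm high, standing loose on the box's floor (8 mm above the worktop). Origin: centre of its underside.
- candle3: Tea light in a metal cup, 38 mm across, 15 mm high, standing loose on the box's floor (8 mm above the worktop). Origin: centre of its underside.
- tumbler: Clear drinking glass, 81 mm across, 93 mm high, a loose bystander standing on the worktop. Origin: centre of its underside.
- timer: White and red egg-shaped kitchen timer, 65 mm across, 55 mm high, a loose bystander standing on the worktop. Origin: centre of its underside.
- salt_shaker: Grey and clear salt shaker, 44 mm across, 90 mm high, a loose bystander standing on the worktop. Origin: centre of its underside.
There are look-alikes about, which are no part of the job. Several things have the shape of the candle_box; the one meant has the colours described above.

How it is judged:
On the way, in this order (a step that is already met when the one before it is completed fails the run):
1. the flap is folded over and lies flat on the box (value of joint flap below 0.2 rad), for 0.1 s.
2. its edge is tucked beneath the lip (value of joint flap below 0.06 rad and value of joint tuck_slide above 0.01 m), for 0.2 s.
At the end, for the whole second after the job is handed in: The flap lies flat (within 0.06 rad) and at rest with its slide past 10 mm, so that its edge is at least 5 mm beneath the lip, which holds it down after release (all of step 2 and velocity of joint flap between -0.05 and 0.05 rad/s); the robot touches nothing.
It fails at once if the cork inside of the flap is touched (the flap is gripped) (contact force between the fingers and flap_inside above 0.5 N).
It fails at once if a candle is lifted or shoved from its place (over 25 mm) (distance of any of candle1, candle2, candle3 from where it was at the start of the episode above 0.025 m).
It fails at once if the tumbler is lifted, carried, moved over 20 mm or tipped (distance of tumbler from where it was at the start of the episode above 0.02 m or angle between tumbler's own z axis and vertical above 0.3 rad).
It fails at once if the timer is lifted, carried, moved over 20 mm or tipped (distance of timer from where it was at the start of the episode above 0.02 m or angle between timer's own z axis and vertical above 0.3 rad).
It fails at once if the salt shaker is lifted, carried, moved over 20 mm or tipped (distance of salt_shaker from where it was at the start of the episode above 0.02 m or angle between salt_shaker's own z axis and vertical above 0.3 rad).
It also fails if it takes over 35 s, if anything falls off the work surface, if the arm or the gripper's body presses on something with over 40 N, if the wrist force passes 120 N, or if a joint passes its speed limit or range.

### The arm

A 6-joint arm with a two-finger parallel gripper is mounted at the origin on a cart in front of the work surface, level with it; the furniture and walls round the work are solid. World frame = base frame: x ahead of the robot, y to its left, z up, the work surface at z = 0. Lengths are in m, angles in rad, forces in N, time in s.
With the tool pointing down it reaches from about 0.35 to 0.775 m from the base axis. Payload 7.3 kg.
Tool frame: the origin (TCP) lies at the very end of the fingers, on their centre line; the grasp point (between the pads) lies 19 mm behind it; z points along the fingers, y is the line along which they close (so a half turn about z gives the same grasp; the last joint's range is limited). The gripper opens to 92 mm and grips with 3 to 60 N. Pads are 19 mm wide; open, the fingers measure 130 mm over their backs; the gripper's body (75 mm by 190 mm) begins 47 mm behind the grasp point.
Start: joints at [0.981, 0.342, 1.524, -0, 1.275, -0.146], TCP at [0.225, 0.474, 0.227] pointing down, gripper open.
Joint ranges: [-2.53, 2.53], [-0.77, 2.02], [0.04, 2.7], [-1, 4.14], [0.28, 2.66], [-3.11, 3.11]. Speed limits (rad/s): [2.57, 2.57, 3.14, 3.14, 3.14, 3.14].

### API

Orientations are given as [roll, pitch, yaw] about the fixed x, y, z axes, in that order (R = Rz(yaw) Ry(pitch) Rx(roll)).
In Python, from cell import observe, read_camera, get_calibration, hand_in, search_frame gives the robot as it stands.
- The arm moves only by the tool step_arm, never from a script. Its argument "commands" is a list of rows, each an object with "translation": the shift along the tool's x, y, z in mm, a list of three; "roll": the turn about the tool's z in rad. In form: [{"translation": [x, y, z], "roll": roll}, ...]. A call has 1 to 20 rows; each row shifts and turns the commanded pose from where the row before left it, along the tool's axes as they then stand; what a row does not reach is not made up. A row lasts 1/12 s, in which the tool goes at most 41.7 mm and 7.16 degrees, less where a joint would pass 70% of its speed; a pose out of reach is approached as far as the arm can. A call is refused whole if a number of a shift passes 41.7 or a number of a turn 0.125, either way. A call with a gripper value outside its range is refused whole. "fingers" is the opening, from 0 (shut) to 1 (fully open), set as the call begins (left out, the last holds). The fingers move at their own pace and stop on an object; "grip_force" is the grip in N (left out, the last holds). Time passes only in rows, so rows that do not move let the fingers close. It gives the time, the measured TCP pose, the force, the opening and the grip force at its end, in the units of the state.
- observe(): the state, without advancing time (a new reading comes with each control period).
- read_camera(name): name is "scene" or "top" or "wrist"; returns the picture (384x512x3 uint8, red, green, blue); there is no depth.
- get_calibration(name): a dict with "camera_matrix" (3x3 intrinsics, pixels), "world_from_camera" (4x4, takes a point from camera to world coordinates). Camera axes: x right, y up, looking along -z (the intrinsics and any distortion apply to the point x, -y, -z); pixel columns grow to the right and rows downward; lengths in m; the calibration is good to about 2 mm. A picture is of the moment at which its call begins: read the wrist's pose just before it. get_calibration takes no time and is no camera call; for the wrist camera it gives the pose at the moment of the call.
- hand_in(): hands the job in; it is judged then, once.
Trained networks look in the newest picture that a camera, given by its name, has taken for a name from the list of things; names that differ only in an ending like _2 or _b are one class to them, and where a whole thing is asked for, a point or a joint stands for the part that bears it (a point fixed in the world has none). Each returns a list of dicts, best first, with "confidence" (0 to 1); they miss things now and then, are a little off and sometimes report something else, mostly with a low value. They report only what shows in the picture. A call takes as long as a camera call. They do not tell look-alikes from the thing itself.
- search_frame(camera, name): "at" ([x, y, z] in m, in world coordinates, good to about 4 mm: the middle of the surface that is visible of it).
The state is a dict: "time": time; "qpos": joint angles; "qvel": joint speeds; "joint_efforts": joint torques, N m; "tool_pos": TCP position; "tool_rot": TCP orientation; "contact_force": force on the tool from outside, world axes, zero at the start; "torque": the same for the moment, N m; "opening": finger opening in m; "grip_force": force on a finger pad.
Only numpy, scipy, OpenCV 4.12 (cv2) and the standard library are available. Lean on these libraries where they do the work, as an engineer would, in place of code of your own. Each camera call takes 0.05 s, during which the arm holds its last target. There are 200 camera calls.

## Working session

There is one attempt and no reset: what is moved stays moved. The work goes in short steps, Python scripts to look and compute and a tool call to move; the robot and the scene stay as the last step left them, time stands still between calls to the robot, and variables do not carry over. Pictures are saved under pics/ and viewed, at most 10 in all, crops included, and the job is handed in when it is done.

Besides the shell and the picture viewer there is one more tool, called as name(argument=value, ...), one argument or row to a line, values as JSON. step_arm: Moves the arm, as the interface text tells. Its arguments: {"type":"object","properties":{"commands":{"type":"array"},"fingers":{"type":"number"},"grip_force":{"type":"number"}},"required":["commands"]}

```bash
mkdir -p pics
cat > h.py <<'E'
import numpy as np, cv2
from cell import observe, read_camera, get_calibration, hand_in, search_frame
def save(img,n): cv2.imwrite('pics/'+n, img[:,:,::-1])
def proj(cam,p,c=None):
    c=c or get_calibration(cam); T=np.linalg.inv(np.array(c['world_from_camera'])); q=T@np.append(p,1)
    uv=np.array(c['camera_matrix'])@np.array([q[0],-q[1],-q[2]]); return uv[:2]/uv[2]
def ray(cam,u,v,z,c=None):
    c=c or get_calibration(cam); K=np.array(c['camera_matrix']);T=np.array(c['world_from_camera'])
    d=np.linalg.inv(K)@[u,v,1]; d=T[:3,:3]@[d[0],-d[1],-d[2]]; o=T[:3,3]; return o+d*(z-o[2])/d[2]
E
python3 - <<'E'
from h import *
a=read_camera('scene');b=read_camera('top')
save(np.hstack([a,b])[:, :],'x_full.png')
im=np.hstack([a,b]); save(cv2.resize(im,(800,300),interpolation=cv2.INTER_AREA),'a.png'); save(a,'scene.png'); save(b,'top.png')
for cam in ('scene','top'):
  print(cam,get_calibration(cam).keys(), np.round(get_calibration(cam)['world_from_camera'],3).tolist())
  for n in ['candle_box','lip_edge','flap_hinge','flap_edge','flap_ridge','candle1','tumbler','timer','salt_shaker']:
    try:
      for r in search_frame(cam,n)[:4]: print(n,round(r['confidence'],2),np.round(r['at'],3),np.round(proj(cam,r['at'])))
    except Exception as e: print(n,e)
o=observe();print(o['time'],o['tool_pos'],o['tool_rot'],o['contact_force'])
E
```

```text
scene dict_keys(['camera_matrix', 'world_from_camera']) [[0.493, 0.684, -0.537, 0.022], [-0.87, 0.395, -0.295, -0.331], [0.01, 0.613, 0.79, 0.885], [0.0, 0.0, 0.0, 1.0]]
candle_box 0.7 [ 0.505 -0.038  0.063] [244. 212.]
candle_box 0.59 [ 0.446 -0.284  0.054] [322. 275.]
lip_edge 0.89 [ 0.495 -0.229  0.057] [310. 248.]
lip_edge 0.66 [0.6   0.021 0.059] [243. 179.]
flap_hinge 0.93 [ 0.451 -0.291  0.054] [326. 275.]
flap_hinge 0.75 [ 0.501 -0.053  0.112] [248. 204.]
flap_edge 0.92 [ 0.456 -0.292  0.054] [327. 273.]
flap_edge 0.79 [ 0.501 -0.051  0.11 ] [248. 204.]
flap_ridge 0.96 [ 0.503 -0.054  0.11 ] [249. 204.]
flap_ridge 0.56 [ 0.453 -0.292  0.051] [326. 275.]
tumbler 0.9 [0.65  0.102 0.06 ] [228. 157.]
timer 0.72 [0.484 0.113 0.042] [193. 198.]
salt_shaker 0.63 [ 0.668 -0.048  0.052] [277. 174.]
top dict_keys(['camera_matrix', 'world_from_camera']) [[-0.101, 0.973, -0.206, 0.389], [-0.995, -0.1, 0.019, -0.017], [-0.002, 0.207, 0.978, 0.981], [0.0, 0.0, 0.0, 1.0]]
candle_box 0.59 [ 0.46  -0.276  0.053] [374. 233.]
candle_box 0.31 [ 0.5   -0.049  0.139] [266. 220.]
lip_edge 0.83 [0.6
[... 189 characters left out ...]
ge 0.32 [ 0.515 -0.006  0.015] [245. 223.]
flap_edge 0.77 [ 0.498 -0.049  0.131] [266. 222.]
flap_edge 0.71 [ 0.456 -0.289  0.047] [380. 235.]
flap_ridge 0.68 [ 0.457 -0.284  0.051] [378. 235.]
flap_ridge 0.56 [ 0.504 -0.051  0.134] [267. 218.]
candle1 0.55 [ 0.513 -0.005  0.014] [244. 224.]
candle1 0.49 [ 0.541 -0.051  0.016] [264. 209.]
candle1 0.49 [ 0.57  -0.002  0.02 ] [240. 198.]
tumbler 0.81 [0.658 0.107 0.038] [188. 163.]
tumbler 0.16 [ 0.553 -0.019  0.018] [249. 205.]
timer 0.93 [0.498 0.127 0.052] [183. 235.]
salt_shaker 0.86 [ 0.67  -0.039  0.071] [252. 147.]
1.0 [0.22541534 0.47416473 0.22675138] [3.14148217e+00 9.55595747e-06 2.69776853e+00] [-0.41887366  0.08727318 -0.38591105]
```

View pics/top.png

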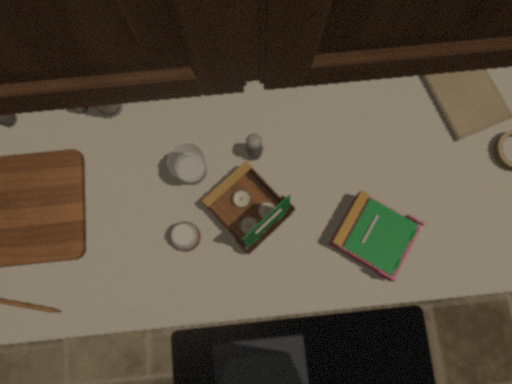

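View pics/scene.png

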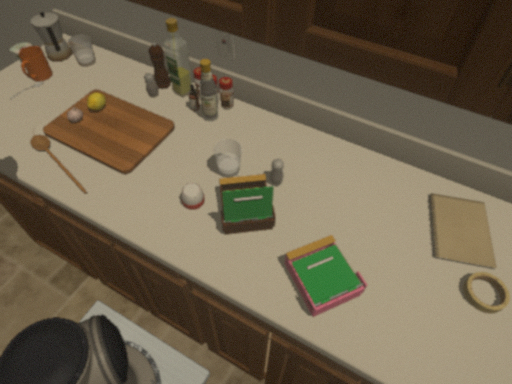

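Candidates: dark-brown box with a raised green flap (top pixel 248,207; scene 247,205) and a crimson box with its green flap shut (top 378,237; scene 325,275). The description's dark wood matches the first. I'll check it in a close crop.

Run:
```python
from h import *
a=cv2.imread('pics/scene.png');b=cv2.imread('pics/top.png')
A=cv2.resize(a[155:245,205:295],(400,400),interpolation=cv2.INTER_CUBIC)
B=cv2.resize(b[155:265,195:305],(400,400),interpolation=cv2.INTER_CUBIC)
cv2.imwrite('pics/crop.png',np.clip(np.hstack([A,B])*1.5,0,255))
```

```text
[ WARN:0@0.246] global loadsave.cpp:1063 imwrite_ Unsupported depth image for selected encoder is fallbacked to CV_8U.
```

View pics/crop.png

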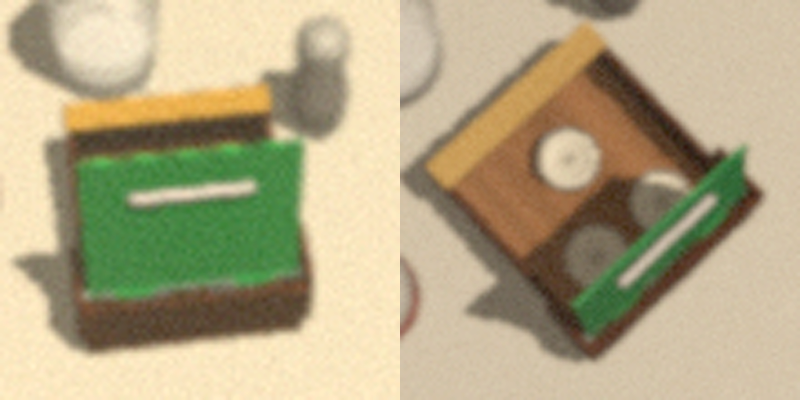

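The crop confirms the dark wooden box: brass lip at top pixels (202..252,161..207), flap raised with its white ridge at about (256..282,210..233). Next I fit the box pose and flap angle from both views.

```bash
cat > fit.py <<'E'
from h import *
from scipy.optimize import least_squares
S=lambda u,v:(205+.225*u,155+.225*v); P=lambda u,v:(195+.275*(u-400),155+.275*v)
def fl(x,d,n,th): return [x,-.065+.001+d*np.cos(th)-n*np.sin(th),.049+d*np.sin(th)+n*np.cos(th)]
obs=[('top',P(427,162),lambda t:[-.065,.075,.0585]),('top',P(585,22),lambda t:[.065,.075,.0585]),('top',P(607,48),lambda t:[.065,.055,.0585]),('top',P(453,188),lambda t:[-.065,.055,.0585]),
('scene',S(65,107),lambda t:[-.065,.075,.0585]),('scene',S(271,87),lambda t:[.065,.075,.0585]),('scene',S(271,110),lambda t:[.065,.055,.0585]),('scene',S(66,133),lambda t:[-.065,.055,.0585]),
('top',P(622,283),lambda t:fl(-.035,.085,.0075,t)),('top',P(716,200),lambda t:fl(.035,.085,.0075,t)),('scene',S(128,201),lambda t:fl(-.035,.085,.0075,t)),('scene',S(257,187),lambda t:fl(.035,.085,.0075,t)),
('scene',S(79,163),lambda t:fl(-.062,.115,.0025,t)),('scene',S(302,143),lambda t:fl(.062,.115,.0025,t)),('top',P(745,148),lambda t:fl(.062,.115,0,t)),('top',P(762,197),lambda t:[.07,-.075,.047]),('top',P(596,357),lambda t:[-.07,-.075,.047])]
C={c:get_calibration(c) for c in('top','scene')}
def W(q,p):
    c,s=np.cos(q[2]),np.sin(q[2]); return np.array([q[0]+c*p[0]-s*p[1],q[1]+s*p[0]+c*p[1],p[2]])
def res(q): return np.concatenate([proj(c,W(q,f(q[3])),C[c])-uv for c,uv,f in obs])
if __name__=='__main__':
    r=least_squares(res,[.54,-.03,-.9,1.4],loss='soft_l1')
    q=r.x; print(q); print(np.round(r.fun.reshape(-1,2),1).tolist())
    np.save('q.npy',q)
    for n,p in dict(lip=[0,.055,.0535],hinge=[0,-.065,.049],edge=fl(0,.115,0,q[3]),ridge=fl(0,.085,.0075,q[3])).items(): print(n,np.round(W(q,p),3))
    for nm,xy in dict(tum=[.655,.105],timer=[.49,.12],salt=[.67,-.043]).items():
        d=np.array(xy)-q[:2]; c,s=np.cos(q[2]),np.sin(q[2]); print(nm,np.round([c*d[0]+s*d[1],-s*d[0]+c*d[1]],3))
E
python3 fit.py
```

```text
[ 0.54686989 -0.01710454 -0.92263776  1.45457715]
[[-0.6, 0.5], [0.7, -1.1], [0.9, -1.7], [-1.5, 0.1], [-0.3, 0.0], [-0.5, 0.1], [0.6, 0.4], [0.0, -0.2], [-0.3, 0.7], [0.1, -0.9], [0.3, 1.2], [-0.1, 1.4], [-0.8, 0.8], [0.8, 0.1], [-0.7, -2.8], [1.1, -0.1], [-1.0, 0.7]]
lip [0.591 0.016 0.054]
hinge [ 0.495 -0.056  0.049]
edge [ 0.506 -0.048  0.163]
ridge [ 0.498 -0.054  0.134]
tum [-0.032  0.16 ]
timer [-0.144  0.037]
salt [0.095 0.083]
```

step_arm(
  commands=[
    {"translation": [-22.3, -20.6, 0], "roll": 0},
    {"translation": [-22.3, -20.6, 0], "roll": 0},
    {"translation": [-22.3, -20.6, 0], "roll": 0},
    {"translation": [-22.3, -20.6, 0], "roll": 0},
    {"translation": [-22.3, -20.6, 0], "roll": 0},
    {"translation": [-22.3, -20.6, 0], "roll": 0},
    {"translation": [-22.3, -20.6, 0], "roll": 0},
    {"translation": [-22.3, -20.6, 0], "roll": 0},
    {"translation": [-22.3, -20.6, 0], "roll": 0},
    {"translation": [-22.3, -20.6, 0], "roll": 0},
    {"translation": [-22.3, -20.6, 0], "roll": 0},
    {"translation": [-22.3, -20.6, 0], "roll": 0},
    {"translation": [-22.3, -20.6, 0], "roll": 0},
    {"translation": [-22.3, -20.6, 0], "roll": 0},
    {"translation": [-22.3, -20.6, 0], "roll": 0},
    {"translation": [-22.3, -20.6, 0], "roll": 0},
    {"translation": [-22.3, -20.6, 0], "roll": 0},
    {"translation": [-22.3, -20.6, 0], "roll": 0},
    {"translation": [-22.3, -20.6, 0], "roll": 0},
    {"translation": [-22.3, -20.6, 0], "roll": 0},
  ],
  fingers=0,
  grip_force=10,
)

```text
time: 2.67
tool_pos: [0.4517, -0.091, 0.2269]
tool_rot: [3.141, 0.0, 2.697]
contact_force: [-0.0, -0.1, 0.5]
opening: 0.0007
grip_force: 0.0
```

step_arm(
  commands=[
    {"translation": [0, 0, 0], "roll": 0.1025},
    {"translation": [0, 0, 0], "roll": 0.1025},
    {"translation": [0, 0, 0], "roll": 0.1025},
    {"translation": [0, 0, 0], "roll": 0.1025},
    {"translation": [0, 0, 0], "roll": 0.1025},
    {"translation": [0, 0, 0], "roll": 0.1025},
    {"translation": [0, 0, 0], "roll": 0.1025},
    {"translation": [0, 0, 0], "roll": 0.1025},
    {"translation": [0, 0, 0], "roll": 0.1025},
    {"translation": [0, 0, 0], "roll": 0.1025},
    {"translation": [0, 0, 0], "roll": 0.1025},
    {"translation": [0, 0, 0], "roll": 0.1025},
    {"translation": [0, 0, 0], "roll": 0.1025},
    {"translation": [0, 0, 0], "roll": 0.1025},
    {"translation": [0, 0, 0], "roll": 0.1025},
    {"translation": [0, 0, 0], "roll": 0.1025},
    {"translation": [0, 0, 0], "roll": 0.1025},
    {"translation": [0, 0, 0], "roll": 0.1025},
    {"translation": [0, 0, 0], "roll": 0.1025},
    {"translation": [0, 0, 0], "roll": 0.1025},
  ],
)

```text
time: 4.33
tool_pos: [0.4513, -0.0894, 0.2268]
tool_rot: [3.142, -0.0, 0.643]
contact_force: [0.7, 0.2, -0.2]
opening: 0.0002
grip_force: 0.0
```

Run:
```python
from fit import *
q=np.load('q.npy'); c=get_calibration('wrist'); im=read_camera('wrist').copy()
for n in ('flap_ridge','lip_edge','flap_edge'):
  for r in search_frame('wrist',n)[:2]: 
    d=np.array(r['at'][:2])-q[:2]; cc,s=np.cos(q[2]),np.sin(q[2]); print(n,round(r['confidence'],2),np.round(r['at'],3),'box',np.round([cc*d[0]+s*d[1],-s*d[0]+cc*d[1]],3))
t=q[3]
for p in [[-.065,.075,.0585],[.065,.075,.0585],[.065,.055,.0585],[-.065,.055,.0585],fl(-.035,.085,.0075,t),fl(.035,.085,.0075,t),fl(-.062,.115,.0025,t),fl(.062,.115,.0025,t),[.07,-.075,.06],[-.07,-.075,.06]]:
  u=proj('wrist',W(q,p),c); 
  if np.all(abs(u)<900): cv2.drawMarker(im,(int(u[0]),int(u[1])),(255,0,255),cv2.MARKER_CROSS,9,1)
save(np.clip(im*1.4,0,255).astype(np.uint8),'w1.png')
```

```text
flap_ridge 0.8 [ 0.478 -0.277  0.053] box [ 0.166 -0.212]
flap_ridge 0.65 [ 0.505 -0.051  0.155] box [ 0.002 -0.054]
lip_edge 0.8 [ 0.502 -0.23   0.063] box [ 0.142 -0.164]
lip_edge 0.46 [ 0.498 -0.052  0.154] box [-0.001 -0.06 ]
flap_edge 0.95 [ 0.481 -0.279  0.051] box [ 0.169 -0.211]
flap_edge 0.79 [ 0.501 -0.046  0.15 ] box [-0.004 -0.054]
```

View pics/w1.png

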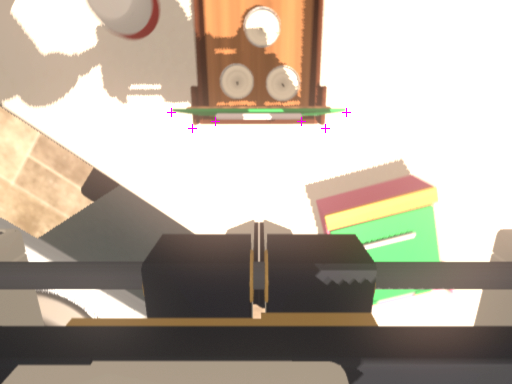

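The overlay agrees with the picture: flap edge at about (175–343,110), ridge at about (215–302,118), markers within about 4 px. The tool is centred on the box's x with tool x along the box's +y. Next: descend behind the flap, then approach.

step_arm(
  commands=[
    {"translation": [0, 0, 26.2], "roll": 0},
    {"translation": [0, 0, 26.2], "roll": 0},
    {"translation": [0, 0, 26.2], "roll": 0},
    {"translation": [0, 0, 26.2], "roll": 0},
    {"translation": [15, 0, 0], "roll": 0},
    {"translation": [15, 0, 0], "roll": 0},
    {"translation": [15, 0, 0], "roll": 0},
    {"translation": [0, 0, 0], "roll": 0},
  ],
)

```text
time: 5.2
tool_pos: [0.4889, -0.0614, 0.1218]
tool_rot: [3.141, -0.001, 0.652]
contact_force: [-0.0, 0.2, 0.3]
opening: 0.001
grip_force: 0.0
```

step_arm(
  commands=[
    {"translation": [3.5, 0, 1], "roll": 0},
    {"translation": [3.5, 0, 0], "roll": 0},
    {"translation": [5, 0, 0.5], "roll": 0},
    {"translation": [5.2, 0, 1.3], "roll": 0},
    {"translation": [5.2, 0, 1.6], "roll": 0},
    {"translation": [5, 0, 1.8], "roll": 0},
    {"translation": [5, 0, 2.2], "roll": 0},
    {"translation": [4.7, 0, 2.6], "roll": 0},
  ],
)

```text
time: 5.87
tool_pos: [0.5173, -0.0396, 0.1108]
tool_rot: [3.141, -0.0, 0.648]
contact_force: [-0.6, 0.0, 0.7]
opening: 0.0006
grip_force: 0.5
```

step_arm(
  commands=[
    {"translation": [4.3, 0, 3.1], "roll": 0},
    {"translation": [4.3, 0, 3.1], "roll": 0},
    {"translation": [4, 0, 3.7], "roll": 0},
    {"translation": [4, 0, 3.7], "roll": 0},
    {"translation": [3.3, 0, 4.2], "roll": 0},
    {"translation": [3.3, 0, 4.2], "roll": 0},
    {"translation": [0, 0, 0], "roll": 0},
  ],
)

```text
time: 6.45
tool_pos: [0.5354, -0.0255, 0.088]
tool_rot: [-3.141, 0.0, 0.648]
contact_force: [-0.5, 0.1, 0.8]
opening: 0.0005
grip_force: 0.2
```

Run:
```python
from h import *
o=observe(); print(o['tool_pos'],o['contact_force'])
s=read_camera('scene'); t=read_camera('wrist')
A=cv2.resize(s[145:245,195:295],(400,400),interpolation=cv2.INTER_CUBIC)
B=cv2.resize(t[0:300,106:406],(400,400))
save(np.clip(np.hstack([A*1.3,B]),0,255).astype(np.uint8),'m1.png')
```

```text
[ 0.53536257 -0.02545291  0.08795931] [-0.45771627  0.06650637  0.78623899]
```

View pics/m1.png

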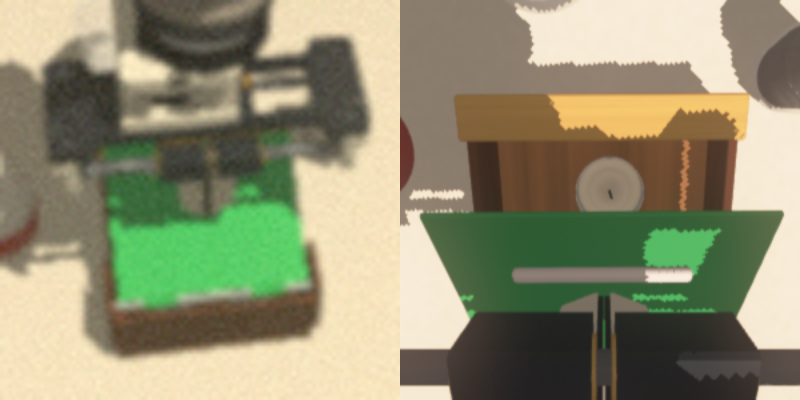

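The fingertips (wrist crop ~ (604,300)) sit centred just on the hinge side of the ridge (~(602,275)), and the flap is about half down, short of the lip. I keep folding.

step_arm(
  commands=[
    {"translation": [2.3, 0, 4.7], "roll": 0},
    {"translation": [2.2, 0, 4.7], "roll": 0},
    {"translation": [1.6, 0, 5], "roll": 0},
    {"translation": [1.6, 0, 5], "roll": 0},
    {"translation": [0.8, 0, 5.2], "roll": 0},
    {"translation": [0.8, 0, 5.2], "roll": 0},
    {"translation": [0, 0, 3.5], "roll": 0},
    {"translation": [0, 0, 3.5], "roll": 0},
    {"translation": [0, 0, 1], "roll": 0},
    {"translation": [0, 0, 0], "roll": 0},
    {"translation": [0, 0, 0], "roll": 0},
  ],
)

```text
time: 7.47
tool_pos: [0.5429, -0.0203, 0.0515]
tool_rot: [3.141, -0.001, 0.648]
contact_force: [0.2, 2.0, 6.0]
opening: 0.0006
grip_force: 2.9
```

Run:
```python
from h import *
o=observe(); print(o['tool_pos'],o['contact_force'])
s=read_camera('scene'); t=read_camera('wrist')
A=cv2.resize(s[145:245,195:295],(400,400),interpolation=cv2.INTER_CUBIC)
B=cv2.resize(t[0:300,106:406],(400,400))
save(np.clip(np.hstack([A*1.3,B]),0,255).astype(np.uint8),'m2.png')
```

```text
[ 0.54291442 -0.02027168  0.05150799] [0.24275396 1.9517409  5.9967834 ]
```

View pics/m2.png

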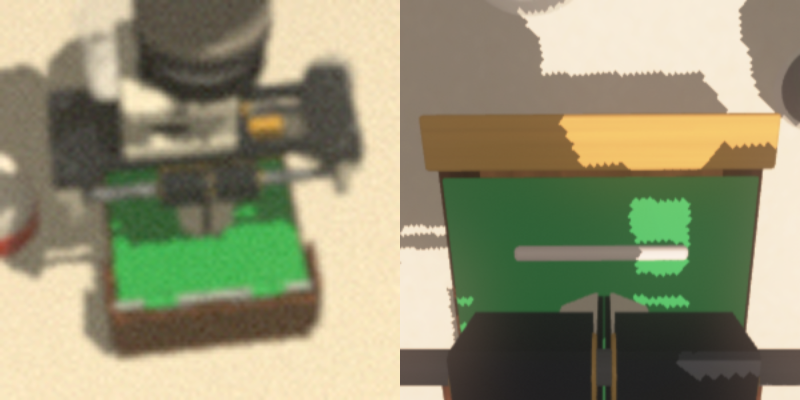

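The flap is flat (z=51.5 mm, 6 N) with its edge just short of the lip (wrist crop y≈175) and the ridge ahead of the fingertips (y≈253). Now I push forward while pressed.

step_arm(
  commands=[
    {"translation": [2, 0, 0], "roll": 0},
    {"translation": [2, 0, 0], "roll": 0},
    {"translation": [2, 0, 0], "roll": 0},
    {"translation": [2, 0, 0], "roll": 0},
    {"translation": [2, 0, 0], "roll": 0},
    {"translation": [2, 0, 0], "roll": 0},
    {"translation": [2, 0, 0], "roll": 0},
    {"translation": [2, 0, 0], "roll": 0},
    {"translation": [2, 0, 0], "roll": 0},
    {"translation": [0, 0, 0], "roll": 0},
  ],
)

```text
time: 8.4
tool_pos: [0.5561, -0.0101, 0.0513]
tool_rot: [-3.141, 0.002, 0.648]
contact_force: [-3.6, -2.8, 8.4]
opening: 0.0003
grip_force: 4.1
```

step_arm(
  commands=[
    {"translation": [2, 0, 0], "roll": 0},
    {"translation": [2, 0, 0], "roll": 0},
    {"translation": [2, 0, 0], "roll": 0},
    {"translation": [2, 0, 0], "roll": 0},
    {"translation": [0, 0, 0], "roll": 0},
  ],
)

```text
time: 8.82
tool_pos: [0.5625, -0.0053, 0.0513]
tool_rot: [-3.141, 0.002, 0.648]
contact_force: [-3.4, -2.2, 8.3]
opening: 0.0007
grip_force: 3.8
```

step_arm(
  commands=[
    {"translation": [2, 0, 0], "roll": 0},
    {"translation": [2, 0, 0], "roll": 0},
    {"translation": [0, 0, 0], "roll": 0},
  ],
)

```text
time: 9.07
tool_pos: [0.5652, -0.0032, 0.0512]
tool_rot: [-3.141, 0.004, 0.648]
contact_force: [-4.7, -3.8, 7.8]
opening: 0.0004
grip_force: 7.2
```

Run:
```python
from h import *
o=observe(); print(o['tool_pos'],o['contact_force'])
s=read_camera('scene'); t=read_camera('wrist')
A=cv2.resize(s[145:245,195:295],(400,400),interpolation=cv2.INTER_CUBIC)
B=cv2.resize(t[0:300,106:406],(400,400))
save(np.clip(np.hstack([A*1.3,B]),0,255).astype(np.uint8),'m3.png')
```

```text
[ 0.56519786 -0.0031853   0.05119781] [-4.6709972  -3.80513973  7.78027863]
```

View pics/m3.png

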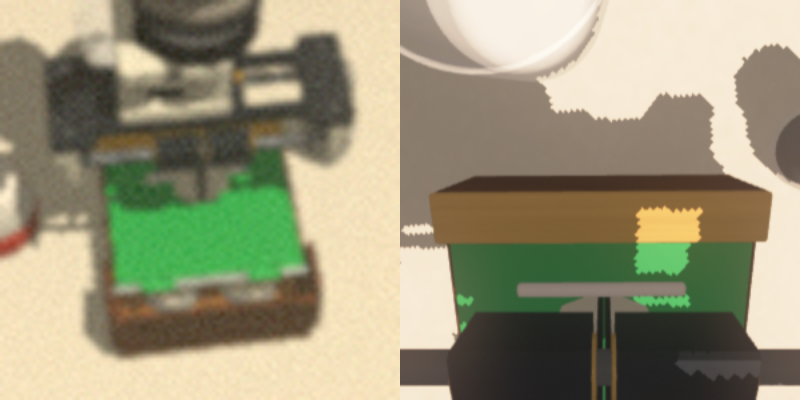

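The edge is beneath the lip (flap meets it at crop y≈243) and the fingers bear on the ridge (y≈289). A bit more push to the end stop.

step_arm(
  commands=[
    {"translation": [1.5, 0, 0], "roll": 0},
    {"translation": [1.5, 0, 0], "roll": 0},
    {"translation": [1, 0, 0], "roll": 0},
    {"translation": [0, 0, 0], "roll": 0},
    {"translation": [0, 0, 0], "roll": 0},
  ],
)

```text
time: 9.58
tool_pos: [0.5654, -0.0028, 0.0508]
tool_rot: [-3.139, 0.01, 0.649]
contact_force: [-14.0, -13.8, 12.3]
opening: 0.0006
grip_force: 12.3
```

Run:
```python
from h import *
q=np.load('q.npy');cc,s=np.cos(q[2]),np.sin(q[2])
def box(p): d=np.array(p[:2])-q[:2]; return np.round([cc*d[0]+s*d[1],-s*d[0]+cc*d[1]],4)
o=observe(); print(box(o['tool_pos']),o['tool_pos'][2],o['contact_force'])
c=get_calibration('wrist');t=read_camera('wrist'); np.save('t.npy',t)
g=t.astype(int)
for u in (106+int(130*.75),106+int(260*.75)):  # left part of ridge; right sunlit
  for v in range(170,240): print(v,g[v,u].tolist(),box(ray('wrist',u,v,.0565,c))[1],box(ray('wrist',u,v,.0535,c))[1]) if v%3==0 else 0
  break
```

```text
[-0.0002  0.0234] 0.050782331399091135 [-13.99633875 -13.78538973  12.27368101]
171 [126, 96, 54] 0.0647 0.0639
174 [125, 95, 53] 0.0631 0.0623
177 [126, 96, 54] 0.0615 0.0606
180 [126, 96, 54] 0.0599 0.059
183 [96, 94, 53] 0.0582 0.0573
186 [51, 97, 53] 0.0566 0.0557
189 [52, 97, 54] 0.0549 0.054
192 [51, 97, 54] 0.0533 0.0523
195 [51, 97, 54] 0.0516 0.0506
198 [51, 97, 54] 0.0499 0.0489
201 [50, 98, 55] 0.0483 0.0471
204 [49, 97, 54] 0.0466 0.0454
207 [50, 97, 54] 0.0448 0.0437
210 [49, 97, 54] 0.0431 0.0419
213 [113, 111, 96] 0.0414 0.0401
216 [139, 124, 114] 0.0396 0.0384
219 [140, 125, 116] 0.0379 0.0366
222 [130, 119, 108] 0.0361 0.0348
225 [48, 96, 53] 0.0344 0.033
228 [48, 97, 55] 0.0326 0.0311
231 [47, 96, 54] 0.0308 0.0293
234 [40, 58, 40] 0.029 0.0275
237 [37, 38, 33] 0.0271 0.0256
```

End stop reached (20 N forward, no further travel). I ease the preload without reversing the contact, then lift straight up.

step_arm(
  commands=[
    {"translation": [-1, 0, 0], "roll": 0},
    {"translation": [-1, 0, 0], "roll": 0},
    {"translation": [-0.5, 0, -0.5], "roll": 0},
    {"translation": [0, 0, -1], "roll": 0},
    {"translation": [0, 0, -2], "roll": 0},
    {"translation": [0, 0, -3], "roll": 0},
    {"translation": [0, 0, -5], "roll": 0},
    {"translation": [0, 0, -10], "roll": 0},
    {"translation": [0, 0, -20], "roll": 0},
    {"translation": [0, 0, -30], "roll": 0},
    {"translation": [0, 0, -30], "roll": 0},
    {"translation": [-20, 0, -20], "roll": 0},
    {"translation": [-30, 0, 0], "roll": 0},
    {"translation": [-30, 0, 0], "roll": 0},
    {"translation": [0, 0, 0], "roll": 0},
    {"translation": [0, 0, 0], "roll": 0},
  ],
)

```text
time: 10.97
tool_pos: [0.5036, -0.0501, 0.1737]
tool_rot: [3.141, -0.001, 0.646]
contact_force: [0.2, -0.3, 0.1]
opening: 0.0002
grip_force: 0.0
```

Run:
```python
from h import *
o=observe(); print(o['tool_pos'],o['contact_force'])
s=read_camera('scene'); t=read_camera('wrist')
A=cv2.resize(s[145:245,195:295],(400,400),interpolation=cv2.INTER_CUBIC)
B=cv2.resize(t[0:300,106:406],(400,400))
save(np.clip(np.hstack([A*1.3,B]),0,255).astype(np.uint8),'m4.png')
```

```text
[ 0.50364053 -0.05006107  0.17374655] [ 0.23347463 -0.34351294  0.08053272]
```

View pics/m4.png

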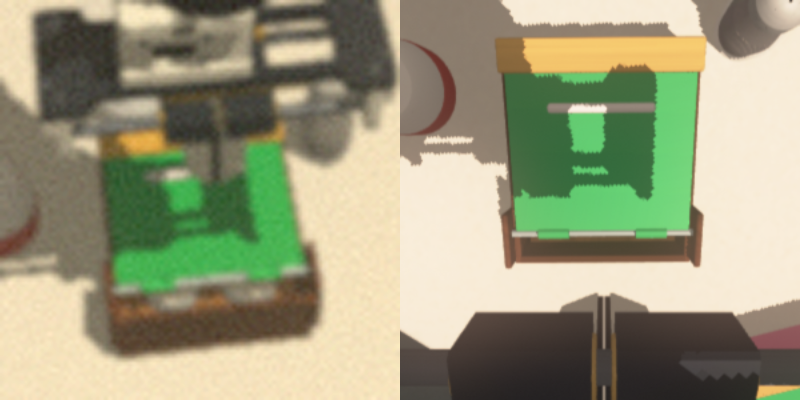

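The flap lies flat with its edge under the lip (crop y≈70), the hinge rod is forward (y≈233), and the arm is clear of everything. Handing in.

```bash
python3 -c "
from cell import hand_in
print(hand_in())"
```

```text
the job is handed in; nothing more can be done
None
```

I closed the candle box and handed the job in: the flap stayed flat after release, its slide pushed to the end stop so its free edge is under the brass lip, with the arm clear. I saw no sign that the candles or the tumbler, timer and salt shaker had moved, though I did not measure them. No verdict came back.

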